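# Pack the dried curds: spread the heap, close the snap-lock box

### The arm

A 6-joint arm with a two-finger parallel gripper is mounted at the origin on the work surface. World frame = base frame: x ahead of the robot, y to its left, z up, the work surface at z = 0. Lengths are in m, angles in rad, forces in N, time in s.
With the tool pointing down it reaches from about 0.35 to 0.975 m from the base axis. Payload 4.9 kg.
Tool frame: the origin (TCP) lies midway between the tips of the shut fingers; the grasp point (between the pads) lies 19 mm behind it; z points along the fingers, y is the line along which they close (so a half turn about z gives the same grasp; the last joint's range is limited). The gripper opens to 85 mm and grips with 20 to 120 N. Pads are 22 mm wide; open, the fingers measure 114 mm over their backs; the gripper's body (76 mm by 85 mm) begins 54 mm behind the grasp point. The pads swing forward as they close: fully open they stand 13 mm farther back than shut.
Start: joints at [-1.289, 0.053, 1.613, -0, 1.476, -0.119], TCP at [0.244, -0.575, 0.231] pointing down, gripper open.
Joint ranges: [-3.01, 3.01], [-1.01, 2.22], [0.06, 2.58], [-1.02, 4.17], [0.09, 2.62], [-3.14, 3.14]. Speed limits (rad/s): [2.57, 2.57, 3.14, 3.14, 3.14, 3.14].

### API

Orientations are given as a unit quaternion [w, x, y, z].
In Python, from plant import * gives the robot as it stands.
- The arm moves only by the tool jog_arm, never from a script. Its argument "targets" is a list of rows, each a list of 3 entries, a list of its own where there are three numbers: the shift along the tool's x, y, z in units of 25 mm (1.0 is 25 mm), then the turn, a rotation vector about the tool's x, y, z in units of 8 degrees (1.0 is 8 degrees), then the opening in per cent of the stroke, from 0 (shut) to 100 (fully open). A call has 1 to 8 rows; each row is the pose to reach, as a shift and turn from the pose commanded when the call began, along the tool's axes at that moment; what a row does not reach only later rows make up. A row lasts 1/8 s, in which the tool goes at most 62.5 mm and 10.7 degrees, less where a joint would pass 70% of its speed; a pose out of reach is approached as far as the arm can. A call with a gripper value outside its range is refused whole. The fingers move at their own pace and stop on an object; the grip force is fixed at half the most. Time passes only in rows, so rows that repeat a pose let the fingers close. It gives the time, the measured TCP pose, the force, the opening and the grip force at its end, in the units of the state.
- state(): the state, without advancing time (a new reading comes with each control period).
- grab_frame(name): name is "scene" or "top"; returns (picture, depth): 400x640x3 uint8, red, green, blue; 400x640 float32, m along the optical axis (not along the pixel's ray), 0 where there is no reading.
- camera_params(name): a dict with "fovy" (degrees; the focal length in pixels is half the picture's height over the tangent of half this angle, whatever the lens; pixels are square), "cx", "cy" (the principal point, pixels), "rvec" (rotation vector, rad) and "tvec" (3), from world to camera coordinates, as OpenCV has them. Camera axes: x right, y down, z forward; pixel columns grow to the right and rows downward; lengths in m; the calibration is good to about 2 mm. A picture is of the moment at which its call begins. camera_params takes no time and is no camera call.
- job_done(): hands the job in; it is judged then, once.
The state is a dict: "time": time; "joint_pos": joint angles; "joint_vel": joint speeds; "joint_efforts": joint torques, N m; "tool_pos": TCP position; "tool_rot": TCP orientation; "contact_force": force on the tool from outside, world axes, zero at the start; "ft_torque": the same for the moment, N m; "gripper_width": opening from 0.0 (shut) to 1.0 (fully open); "grasp_force": force on a finger pad.
Only numpy, scipy, OpenCV 4.12 (cv2) and the standard library are available. Lean on these libraries where they do the work, as an engineer would, in place of code of your own. Each camera call takes 0.05 s, during which the arm holds its last target. There are 200 camera calls.

### The job

Put the dried curds away for the road: spread the heap of curd bars in the storage box into one even layer over the whole floor of the box, with at least two bars towards each end and every bar lying flat with a clear gap to its neighbours. Then put the box's lid on so that it sits fully down all round, and flip its four side clips down one after another until each is fully shut. Leave the round pot lid where it lies.

Things in the scene. Friction and masses are not known exactly. Their poses are not given: they have to be found in the camera images.
- box: Open snap-lock food storage box of milky plastic, standing fast on a thin rubber mat (it does not move). Outside 172 (its x) by 248 (its y) by 58 mm high, walls and floor 4 mm, so inside 164 by 240 by 54 mm deep. Origin: centre of its underside. Half way along each outer side runs a ledge 64 mm long, 6 mm proud, its underside 33 mm above the table.
- lid: The box's loose lid, same plastic, right side up on the table beside the box. Plate 188 (x) by 264 (y) mm, underside 10 and top 15 mm above the origin; below it a flared skirt goes over the box's rim (play a side: 2 mm at the plate, 5 mm at the foot). Origin: centre of the skirt's lower edge, z up; seated, 48 mm above the table. Fits either way round. About 0.3 kg.
- lid_handle (a point): Grip point on the lid's carrying handle, 36 mm above the lid's origin, over the lid's centre: a straight bar 104 mm long along the lid's y, 18 mm thick in x, its top 45 mm and its underside 31 mm above the lid's origin, on a foot 14 mm long at either end.
- clip_front (a joint): Hinge angle of the clip on the lid's -x side: 0 hanging straight down (shut, its inner lip under the box's ledge), 1.57 level outward, 2.5 the stop; starts at 1.75 to 2.2. Stiff (friction 0.03 N m, no spring), stays where left. A flap 52 mm wide, 4 thick, 36 long from its hinge, which runs along that edge at (-97, 0, 12.5) mm in the lid's frame.
- clip_front_end (a point): Middle of the free edge of that clip (-x side of the lid), 36 mm from its hinge.
- clip_back (a joint): Hinge angle of the clip on the lid's +x side: 0 hanging straight down (shut, its inner lip under the box's ledge), 1.57 level outward, 2.5 the stop; starts at 1.75 to 2.2. Stiff (friction 0.03 N m, no spring), stays where left. A flap 52 mm wide, 4 thick, 36 long from its hinge, which runs along that edge at (97, 0, 12.5) mm in the lid's frame.
- clip_back_end (a point): Middle of the free edge of that clip (+x side of the lid), 36 mm from its hinge.
- clip_left (a joint): Hinge angle of the clip on the lid's +y side: 0 hanging straight down (shut, its inner lip under the box's ledge), 1.57 level outward, 2.5 the stop; starts at 1.75 to 2.2. Stiff (friction 0.03 N m, no spring), stays where left. A flap 52 mm wide, 4 thick, 36 long from its hinge, which runs along that edge at (0, 135, 12.5) mm in the lid's frame.
- clip_left_end (a point): Middle of the free edge of that clip (+y side of the lid), 36 mm from its hinge.
- clip_right (a joint): Hinge angle of the clip on the lid's -y side: 0 hanging straight down (shut, its inner lip under the box's ledge), 1.57 level outward, 2.5 the stop; starts at 1.75 to 2.2. Stiff (friction 0.03 N m, no spring), stays where left. A flap 52 mm wide, 4 thick, 36 long from its hinge, which runs along that edge at (0, -135, 12.5) mm in the lid's frame.
- clip_right_end (a point): Middle of the free edge of that clip (-y side of the lid), 36 mm from its hinge.
- curd_a: Chunky bar of hard dried curd (aaruul), cream, 64 (x) by 36 (y) by 30 (z) mm with edges rounded, 70 g. Origin: its middle (19 mm above the table when it lies flat on the box floor). Always present. The bars start heaped towards the box's +y end, up to two deep.
- curd_b: Chunky bar of hard dried curd (aaruul), cream, 64 (x) by 36 (y) by 30 (z) mm with edges rounded, 70 g. Origin: its middle (19 mm above the table when it lies flat on the box floor). Always present. The bars start heaped towards the box's +y end, up to two deep.
- curd_c: Chunky bar of hard dried curd (aaruul), cream, 64 (x) by 36 (y) by 30 (z) mm with edges rounded, 70 g. Origin: its middle (19 mm above the table when it lies flat on the box floor). Always present. The bars start heaped towards the box's +y end, up to two deep.
- curd_d: Chunky bar of hard dried curd (aaruul), cream, 64 (x) by 36 (y) by 30 (z) mm with edges rounded, 70 g. Origin: its middle (19 mm above the table when it lies flat on the box floor). May be absent. The bars start heaped towards the box's +y end, up to two deep.
- curd_e: Chunky bar of hard dried curd (aaruul), cream, 64 (x) by 36 (y) by 30 (z) mm with edges rounded, 70 g. Origin: its middle (19 mm above the table when it lies flat on the box floor). May be absent. The bars start heaped towards the box's +y end, up to two deep.
- curd_f: Chunky bar of hard dried curd (aaruul), cream, 64 (x) by 36 (y) by 30 (z) mm with edges rounded, 70 g. Origin: its middle (19 mm above the table when it lies flat on the box floor). May be absent. The bars start heaped towards the box's +y end, up to two deep.
- pot_lid: Not part of the job: round aluminium pot lid, 236 mm across with a knob, 56 mm high, on the table at the side of the box where the box's lid is not. Origin: centre of its underside.
Not all that is in view belongs to the job. What is shaped like the curd_a but brown or pink is not meant.

How it is judged:
By the outcome, as a careful person would: the job done as asked, in the order asked, and still so for the second after the job is handed in, with the robot touching nothing.
Of curd_d, curd_e, curd_f only 1 to 3 are there at a start; the rules pass over those that are not, and their reading is None.
At some moment in a run one of lid may be knocked a few centimetres aside while the robot is not near it.
Once in a run the grip may slacken for a moment while it holds something.
It also fails if it takes over 208 s, if anything falls off the work surface, if the arm or the gripper's body presses on something with over 40 N, if the wrist force passes 120 N, or if a joint passes its speed limit or range.

## Working session

There is one attempt and no reset: what is moved stays moved. The work goes in short steps, Python scripts to look and compute and a tool call to move; the robot and the scene stay as the last step left them, time stands still between calls to the robot, and variables do not carry over. Pictures are saved under pics/ and viewed, at most 14 in all, crops included, and the job is handed in when it is done.

Besides the shell and the picture viewer there is one more tool, called after "Emit:" by a JSON object that holds its "method" and its "body". jog_arm: Moves the arm, as the interface text tells. Its arguments: {"type":"object","properties":{"targets":{"type":"array"}},"required":["targets"]}

```bash
ls; mkdir -p pics
cat > h.py <<'E'
from plant import *
import numpy as np, cv2
from scipy.spatial.transform import Rotation as R
def cam(n):
    c=camera_params(n); f=200/np.tan(np.radians(c["fovy"])/2)
    Rm=cv2.Rodrigues(np.array(c["rvec"],float))[0]; t=np.array(c["tvec"],float)
    return f,c["cx"],c["cy"],Rm,t
def cloud(n,d):
    f,cx,cy,Rm,t=cam(n); v,u=np.mgrid[:400,:640]
    P=np.stack([(u-cx)/f*d,(v-cy)/f*d,d],-1)
    return (P-t)@Rm
def plane(n,uv,z):
    f,cx,cy,Rm,t=cam(n); uv=np.atleast_2d(np.array(uv,float))
    r=np.stack([(uv[:,0]-cx)/f,(uv[:,1]-cy)/f,np.ones(len(uv))],-1)@Rm
    o=-t@Rm; return o+r*((z-o[2])/r[:,2])[:,None]
def proj(n,p):
    f,cx,cy,Rm,t=cam(n); q=np.atleast_2d(p)@Rm.T+t
    return q[:,:2]/q[:,2:]*f+[cx,cy]
def save(n,name,im): cv2.imwrite("pics/"+name+".png",im[...,::-1])
E
python3 - <<'E'
from h import *
for n in("scene","top"):
    im,d=grab_frame(n); save(n,n+"0",im); np.save(n+"0.npy",d)
    f,cx,cy,Rm,t=cam(n); print(n,f,cx,cy,-t@Rm,Rm[2],camera_params(n))
s=state();print(s)
E
```

```text
pics
scene 408.4261778909967 320.0094859654169 199.67364432101064 [ 1.24492228 -0.24732137  0.98690588] [-0.58877837  0.21467216 -0.77926626] {'fovy': 52.18055765790851, 'cx': 320.0094859654169, 'cy': 199.67364432101064, 'rvec': array([ 2.10263136,  1.42921883, -0.52334515]), 'tvec': array([-0.20377281, -0.35355708,  1.55513877])}
top 450.77033423331386 324.3343772107281 200.44728579094735 [0.39501608 0.02484871 1.43641024] [ 0.1170822 -0.0231448 -0.9928525] {'fovy': 47.852278746777934, 'cx': 324.3343772107281, 'cy': 200.44728579094735, 'rvec': array([ 2.14601026, -2.1955795 ,  0.15157963]), 'tvec': array([0.00493317, 0.56054423, 1.38046926])}
{'time': 0.1, 'joint_pos': array([-1.28899482e+00,  5.32709197e-02,  1.61416495e+00,  1.14780891e-05,
        1.47602061e+00, -1.18988750e-01]), 'joint_vel': array([-0.00047174, -0.00118566, -0.00132647,  0.00056633,  0.00065065,
       -0.00079725]), 'joint_efforts': array([-3.66214626e-04, -3.94900668e+01, -3.71363568e+01, -1.26666696e-04,
        3.88073604e-03,  6.56870824e-06]), 'tool_pos': array([ 0.24369089, -0.57491294,  0.23019339]), 'tool_rot': array([-9.29294454e-04,  9.79987685e-01,  1.99055944e-01, -7.00862916e-05]), 'contact_force': array([-0.42080759,  0.55579341,  0.57689595]), 'ft_torque': array([-0.0423496 , -0.08701097, -0.04206796]), 'grasp_force': 0.0, 'gripper_width': 0.9993134177060857}
```

View pics/scene0.png

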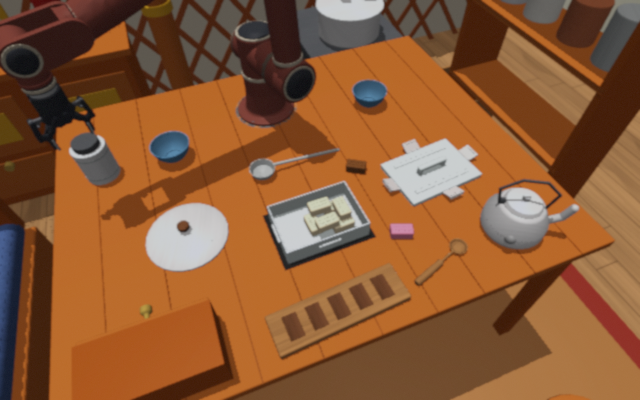

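View pics/top0.png

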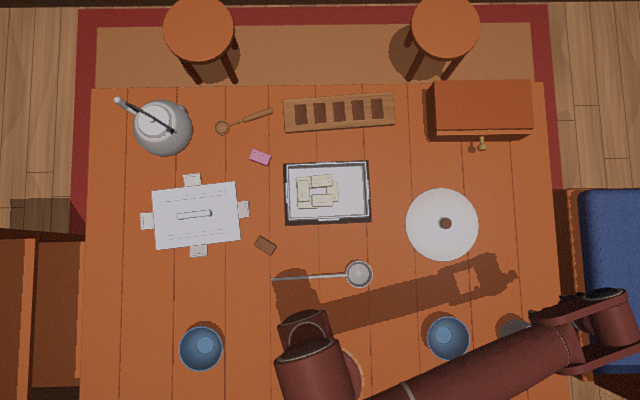

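Both views agree. In the top view, the box is at about (327,192), its lid at (197,215) and the pot lid at (443,224). Candidates for curd bars are the cream bars in the box around (317,190), a pink bar at (260,157) and a brown bar at (265,245). There are also brown cavities in the wooden mould at (340,110). By the description, only the cream bars in the box count. I'll check that in a close crop.

```bash
cat > m0.py <<'E'
from h import *
import sys
a=cv2.imread("pics/top0.png")[150:235,275:380]; b=cv2.imread("pics/scene0.png")[175:270,255:385]
a=cv2.resize(a,None,fx=5,fy=5,interpolation=cv2.INTER_CUBIC);b=cv2.resize(b,(int(130*4.2),int(95*4.2)),interpolation=cv2.INTER_CUBIC)
cv2.imwrite("pics/crop_top0.png",a);
d=np.load("top0.npy");P=cloud("top",d)
im=cv2.imread("pics/top0.png")
def rect(m,name):
    q=P[m][:,:2]*1000; r=cv2.minAreaRect(q.astype(np.float32)); print(name,len(q),np.round(r[0],1),np.round(r[1],1),round(r[2],1),"z",np.percentile(P[m][:,2],[5,50,95]).round(4))
v,u=np.mgrid[:400,:640]
win=lambda u0,u1,v0,v1:(u>=u0)&(u<u1)&(v>=v0)&(v<v1)&(d>0)
z=P[...,2]
rect(win(280,375,155,230)&(z>.052)&(z<.08),"rim")
w=win(140,260,165,265)
rect(w&(z>.010)&(z<.02),"lid15"); rect(w&(z>.026),"clips/handle")
rect(win(170,225,205,225)&(z>.035),"handle")
print("table z",np.median(z[win(270,280,180,220)]))
print((z[168:218:3,282:374:4]*1000).astype(int))
E
python3 m0.py
```

```text
rim 1104 [590.4 -17. ] [172.9 247.8] 1.3 z [0.0541 0.0616 0.0672]
lid15 4647 [530.5 398.7] [328.3 256.2] 79.9 z [0.0109 0.0149 0.0191]
clips/handle 383 [505.7 363. ] [375.3 233.6] 60.0 z [0.0265 0.0386 0.0473]
handle 200 [526.  397.5] [ 18.7 102.8] 5.9 z [0.0386 0.0435 0.0479]
table z -0.000342966103244828
[[  -2    3   10    6   12   -1    1    3    5    1    5    8    0    1
     8    5    1    5    3    4    2   57    0]
 [   1   -2    1    1    4    4    0    0    9    7    6    3    5    3
     0    3    4    7   12    5    0   54    3]
 [  -6    2    2    4    3    3    1    5    1    4    5    4   64    6
     4    0    3    2    6    2    4   60    0]
 [   0    4    4    6   29   33   32   37   65   65   63   67   69    5
     0    5    2    7    8    7   11   61   -1]
 [   4    4    7    4   31   37   34   33   66   63   63   60   61    0
     4    2    0    2    2    1    0   58    1]
 [   0   36    2    4   64   63   59   36   67   63   66   59   66   31
     7   -1    3    6    7    5    7   54   -1]
 [  -4   37    1    1   68   64   58   32   62   58   58   52   48   35

[... 548 characters left out ...]
4   42   54   52   35   61   60   63   63   63   22
     2   11   -4    3    4    1    1   43   -2]
 [  -1    6    8    4   35   35   32   38   66   65   66   69   61   10
     0    3    3    5    4    4    3   37   -4]
 [   0    3    0    3   32   36   34   29 1436    1    5    9    3    4
     4   10    5   -3    5    5    5   35    0]
 [  -6   -3    1    9    3    6    6    1    5    5    4    3    7    1
     3    5    0    0    0    1    0   30    0]
 [   0    2    5    5    3    2    3    5    3    6    3    6    0    7
     6    0    5   -1    0   -2    3   23   -3]
 [   0    0   13    5    3    2    0    9    1    3    0    6   11    3
    58   62   57   49   60   56   57   60    3]]
```

View pics/crop_top0.png

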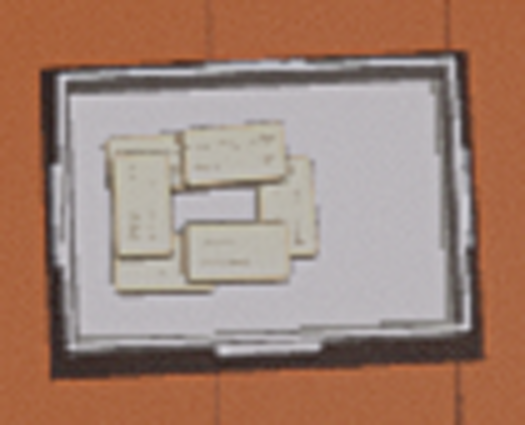

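The crop shows six cream bars, none of them decoys. Three lie on top: one on the left at about (303,190), one at upper right (322,181) and one at lower right (323,200). Three are partly hidden underneath. Next I measure the top ones from both views.

```bash
cat >> h.py <<'E'
BC=np.array([.590,-.017]); BY=np.radians(1.3)
def bars(n,im,d,zmin,zmax,ztop,amin=60):
    """flat cream tops in the height band -> rectangles (ray cast on plane ztop)"""
    P=cloud(n,cv2.medianBlur(d.astype(np.float32),5)); hsv=cv2.cvtColor(im,cv2.COLOR_RGB2HSV)
    L=(P[...,:2]-BC); c,s=np.cos(BY),np.sin(BY)
    bx=c*L[...,0]+s*L[...,1]; by=-s*L[...,0]+c*L[...,1]
    m=(abs(bx)<.080)&(abs(by)<.118)&(P[...,2]>zmin)&(P[...,2]<zmax)&(hsv[...,1]>SAT)&(hsv[...,0]>15)
    k,lab=cv2.connectedComponents(m.astype(np.uint8),connectivity=4); out=[]
    for i in range(1,k):
        q=lab==i
        if q.sum()<amin: continue
        c_,_=cv2.findContours(q.astype(np.uint8),0,cv2.CHAIN_APPROX_NONE); c_=max(c_,key=len)[:,0]
        r=cv2.minAreaRect((plane(n,c_,ztop)[:,:2]*1000).astype(np.float32))
        (w,h),a=r[1],r[2]
        if w<h: a+=90
        a=(a+90)%180-90
        pc=np.array([r[0][0],r[0][1]])/1000-BC; b=[c*pc[0]+s*pc[1],-s*pc[0]+c*pc[1]]
        print(n,"px",c_.mean(0).round(),"xy",np.round(r[0],1),"size",np.round([max(w,h),min(w,h)],0),"long-axis yaw",round(a,1),"z",round(float(np.median(P[...,2][q])),4),"box",np.round(np.array(b)*1000,1))
        out.append(r)
    return m
SAT=35
def units(x,y,z,yaw=None):
    """shift/turn in jog units to tool at x,y,z; yaw = world angle of tool x"""
    s=state(); p=s["tool_pos"]; w=s["tool_rot"]; T=R.from_quat([w[1],w[2],w[3],w[0]])
    sh=T.inv().apply(np.array([x,y,z])-p)/.025
    tr=[0,0,0]
    if yaw is not None:
        D=R.from_euler("z",yaw,degrees=True)*R.from_quat([1,0,0,0]); tr=np.degrees((T.inv()*D).as_rotvec())/8
    print("t",s["time"].__round__(2),"tcp",p.round(4),"SH",np.round(sh,2),"TURN",np.round(tr,2))
E
python3 - <<'E'
from h import *
for n in("top","scene"):
    im=cv2.imread(f"pics/{n}0.png")[...,::-1].copy(); d=np.load(n+"0.npy")
    hsv=cv2.cvtColor(im,cv2.COLOR_RGB2HSV)
    if n=="top": print("sat bar",hsv[181,322],hsv[190,303],"floor",hsv[200,350],hsv[215,310])
    print(n); bars(n,im,d,.05,.08,.064); print("low"); bars(n,im,d,.02,.046,.034,25)
units(.57,-.10,.25,0)
E
```

```text
sat bar [ 23  18 187] [ 22  20 188] floor [155   8 188] [144   7 190]
top
low
scene
scene px [329. 215.] xy [605.8  16.7] size [104.  78.] long-axis yaw -87.4 z 0.058 box [16.5 33.3]
low
scene px [322. 212.] xy [573.3   5.5] size [75. 17.] long-axis yaw 83.3 z 0.038 box [-16.2  22.9]
scene px [346. 219.] xy [618.4  58.1] size [34. 12.] long-axis yaw 87.4 z 0.0386 box [30.1 74.4]
scene px [312. 227.] xy [608.3 -44.3] size [69. 24.] long-axis yaw 27.1 z 0.0291 box [ 17.6 -27.8]
scene px [342. 226.] xy [635.5  40.7] size [64. 22.] long-axis yaw -86.2 z 0.03 box [46.8 56.7]
t 0.1 tcp [ 0.2437 -0.5749  0.2302] SH [ 19.43 -12.4   -0.76] TURN [-0.01  0.    2.87]
```

```bash
sed -i 's/^SAT=35/SAT=13/' h.py
python3 - <<'E'
from h import *
import h
for n in("top","scene"):
    im=cv2.imread(f"pics/{n}0.png")[...,::-1].copy(); d=np.load(n+"0.npy")
    bars(n,im,d,.05,.08,.064); print("low"); bars(n,im,d,.02,.046,.034,25)
E
```

```text
top px [322. 181.] xy [6.184e+02 1.000e-01] size [64. 36.] long-axis yaw -86.4 z 0.0631 box [28.8 16.4]
top px [315. 197.] xy [570.7  28.3] size [124.  63.] long-axis yaw 60.1 z 0.0632 box [-18.3  45.7]
low
top px [305. 180.] xy [620.2  54.7] size [50. 32.] long-axis yaw 88.8 z 0.0346 box [31.8 71. ]
top px [333. 191.] xy [589.9 -31.1] size [63. 35.] long-axis yaw -1.4 z 0.0335 box [ -0.4 -14.1]
top px [306. 205.] xy [550.4  45.1] size [59. 25.] long-axis yaw 88.8 z 0.034 box [-38.2  63. ]
scene px [329. 211.] xy [593.3  18.7] size [109. 104.] long-axis yaw -88.1 z 0.0633 box [ 4.1 35.6]
low
scene px [327. 221.] xy [603.2  12.4] size [141.  81.] long-axis yaw 77.8 z 0.0344 box [13.9 29.1]
```

Emit:
{"method": "jog_arm", "body": {"targets": [[[2.5,-1.5,0],[0,0,0.5],68],[[5,-3,0],[0,0,1],68],[[7.2,-4.5,0],[0,0,1.5],68],[[9.6,-6,0],[0,0,2],68],[[12,-7.6,0],[0,0,2.5],68],[[14.4,-9.2,0],[0,0,2.87],68],[[16.8,-10.8,0],[0,0,2.87],68],[[19.4,-12.4,0],[0,0,2.87],68]]}}

```text
time: 1.1
tool_pos: [0.5271, -0.1612, 0.2309]
tool_rot: [0.0, 1.0, 0.0, -0.0]
contact_force: [0.5, 0.7, 0.7]
gripper_width: 0.681
grasp_force: 0.0
```

```bash
python3 -c "
from h import *
print(state()['joint_pos'].round(2)); units(.618,0,.11,-86.4)"
```

```text
[-0.43 -0.12  1.79 -0.    1.48  1.14]
t 1.1 tcp [ 0.5271 -0.1612  0.2309] SH [ 3.64 -6.45  4.84] TURN [ 0.   0.  10.8]
```

Emit:
{"method": "jog_arm", "body": {"targets": [[[0.5,-0.8,0.5],[0,0,-1.3],66],[[1,-1.6,1],[0,0,-2.6],66],[[1.5,-2.4,1.5],[0,0,-3.9],66],[[2,-3.2,2],[0,0,-5.2],66],[[2.5,-4,2.5],[0,0,-6.5],66],[[3,-5,3],[0,0,-7.8],66],[[3.5,-6,4],[0,0,-9.1],66],[[3.64,-6.45,4.8],[0,0,-10.4],66]]}}

```text
time: 2.1
tool_pos: [0.6174, -0.0005, 0.1097]
tool_rot: [-0.001, 0.745, 0.667, -0.0]
contact_force: [-0.8, -0.6, -0.6]
gripper_width: 0.658
grasp_force: 0.0
```

```bash
python3 -c "
from h import *
units(.6184,0.0005,.037,93.6)"
```

```text
t 2.1 tcp [ 6.174e-01 -5.000e-04  1.097e-01] SH [0.04 0.04 2.91] TURN [-0.01 -0.   -1.25]
```

Emit:
{"method": "jog_arm", "body": {"targets": [[[0,0,0.8],[0,0,-1.25],66],[[0.04,0.04,2.2],[0,0,-1.25],66],[[0.04,0.04,2.9],[0,0,-1.25],66],[[0.04,0.04,2.9],[0,0,-1.25],66],[[0.04,0.04,2.9],[0,0,-1.25],20],[[0.04,0.04,2.9],[0,0,-1.25],20],[[0.04,0.04,2.9],[0,0,-1.25],20],[[0.04,0.04,2.9],[0,0,-1.25],20]]}}

```text
time: 3.1
tool_pos: [0.6199, -0.0012, 0.0405]
tool_rot: [0.001, 0.687, 0.727, 0.001]
contact_force: [0.0, -0.1, 5.6]
gripper_width: 0.411
grasp_force: 60.7
```

Run:
```python
from h import *
c,s=np.cos(BY),np.sin(BY)
for bx in(.038,-.038):
  for by in(.073,0,-.073): print(bx,by,(BC+[c*bx-s*by,s*bx+c*by]).round(4))
units(.6297,-.0891,.12,1.3)
```

```text
0.038 0.073 [0.6263 0.0568]
0.038 0 [ 0.628  -0.0161]
0.038 -0.073 [ 0.6296 -0.0891]
-0.038 0.073 [0.5504 0.0551]
-0.038 0 [ 0.552  -0.0179]
-0.038 -0.073 [ 0.5537 -0.0908]
t 3.1 tcp [ 0.6199 -0.0012  0.0405] SH [-3.53  0.2  -3.18] TURN [ 2.000e-02 -1.000e-02  1.149e+01]
```

Emit:
{"method": "jog_arm", "body": {"targets": [[[0,0,-1],[0,0,0],20],[[0,0,-2.5],[0,0,0.8],20],[[-0.6,0,-3.2],[0,0,2.1],20],[[-1.2,0,-3.2],[0,0,3.4],20],[[-1.8,0,-3.2],[0,0,4.7],20],[[-2.4,0.1,-3.2],[0,0,6],20],[[-3,0.2,-3.2],[0,0,7.3],20],[[-3.53,0.2,-3.2],[0,0,8.6],20]]}}

```text
time: 4.1
tool_pos: [0.6282, -0.0893, 0.1181]
tool_rot: [-0.0, 0.978, 0.208, -0.001]
contact_force: [-0.1, 0.0, -0.1]
gripper_width: 0.407
grasp_force: 60.0
```

Run:
```python
from h import *
units(.6297,-.0891,.010,1.3)
```

```text
t 4.1 tcp [ 0.6282 -0.0893  0.1181] SH [0.06 0.02 4.32] TURN [-0.    0.01  2.84]
```

Emit:
{"method": "jog_arm", "body": {"targets": [[[0,0,0.5],[0,0,1.3],20],[[0.06,0,1.5],[0,0,2.6],20],[[0.06,0.02,2.5],[0,0,2.84],20],[[0.06,0.02,3.6],[0,0,2.84],20],[[0.06,0.02,4.24],[0,0,2.84],20],[[0.06,0.02,4.24],[0,0,2.84],20],[[0.06,0.02,4.24],[0,0,2.84],58],[[0.06,0.02,4.24],[0,0,2.84],58]]}}

```text
time: 5.1
tool_pos: [0.6306, -0.0887, 0.0134]
tool_rot: [0.0, 1.0, 0.015, 0.0]
contact_force: [0.5, 0.4, 0.2]
gripper_width: 0.584
grasp_force: 0.3
```

Run:
```python
from h import *
units(.45,-.25,.18,93)
```

```text
t 5.1 tcp [ 0.6306 -0.0887  0.0134] SH [-7.4   6.24 -6.67] TURN [ 1.000e-02 -0.000e+00 -1.141e+01]
```

Run:
```python
from h import *
im=cv2.imread("pics/top0.png")[...,::-1].copy(); d=np.load("top0.npy")
for lo,hi in((311,640),(0,311)):
    k=im.copy(); k[:,:lo]=0; k[:,hi:]=0; bars("top",k,d,.05,.08,.064)
```

```text
top px [322. 181.] xy [6.184e+02 1.000e-01] size [64. 36.] long-axis yaw -86.4 z 0.0631 box [28.8 16.4]
top px [322. 201.] xy [558.4   1. ] size [65. 35.] long-axis yaw -86.5 z 0.0631 box [-31.2  18.7]
top px [303. 191.] xy [587.7  56.1] size [63. 37.] long-axis yaw 2.8 z 0.0633 box [-0.6 73.1]
```

Emit:
{"method": "jog_arm", "body": {"targets": [[[0,0,-1.5],[0,0,0],58],[[0,0,-3.8],[0,0,-1.3],66],[[-0.4,-0.5,-4.2],[0,0,-2.6],66],[[-0.8,-1,-4.2],[0,0,-3.9],66],[[-1.2,-1.5,-4.2],[0,0,-5.2],66],[[-1.6,-2,-4.2],[0,0,-6.5],66],[[-2,-2.5,-4.2],[0,0,-7.8],66],[[-2.3,-3,-4.2],[0,0,-9.1],66]]}}

```text
time: 6.1
tool_pos: [0.5702, -0.0152, 0.1182]
tool_rot: [0.0, 0.794, 0.608, 0.0]
contact_force: [0.1, 0.6, 0.3]
gripper_width: 0.658
grasp_force: 0.0
```

Run:
```python
from h import *
units(.5584,.001,.040,93.5)
```

```text
t 6.1 tcp [ 0.5702 -0.0152  0.1182] SH [ 0.5  -0.63  3.13] TURN [ 0.01  0.   -2.34]
```

Emit:
{"method": "jog_arm", "body": {"targets": [[[0.3,-0.4,0.3],[0,0,-1.2],60],[[0.5,-0.63,0.8],[0,0,-2.34],60],[[0.5,-0.63,1.8],[0,0,-2.34],60],[[0.5,-0.63,3.1],[0,0,-2.34],60],[[0.5,-0.63,3.15],[0,0,-2.34],60],[[0.5,-0.63,3.15],[0,0,-2.34],20],[[0.5,-0.63,3.15],[0,0,-2.34],20],[[0.5,-0.63,3.15],[0,0,-2.34],20]]}}

```text
time: 7.1
tool_pos: [0.5595, 0.0007, 0.0403]
tool_rot: [0.001, 0.687, 0.727, 0.001]
contact_force: [-0.1, 0.4, -0.9]
gripper_width: 0.409
grasp_force: 60.9
```

```bash
python3 -c "
from h import *
units(.5537,-.0908,.12,1.3)"
```

```text
t 7.1 tcp [0.5595 0.0007 0.0403] SH [-3.64 -0.43 -3.19] TURN [ 1.000e-02 -1.000e-02  1.149e+01]
```

Emit:
{"method": "jog_arm", "body": {"targets": [[[0,0,-1],[0,0,0],20],[[0,0,-2.5],[0,0,0.8],20],[[-0.6,0,-3.2],[0,0,2.1],20],[[-1.2,-0.1,-3.2],[0,0,3.4],20],[[-1.8,-0.2,-3.2],[0,0,4.7],20],[[-2.4,-0.3,-3.2],[0,0,6],20],[[-3,-0.4,-3.2],[0,0,7.3],20],[[-3.64,-0.43,-3.2],[0,0,8.6],20]]}}

```text
time: 8.1
tool_pos: [0.553, -0.0912, 0.1195]
tool_rot: [0.0, 0.978, 0.208, 0.0]
contact_force: [0.3, -0.2, -0.7]
gripper_width: 0.409
grasp_force: 61.0
```

```bash
python3 -c "
from h import *
units(.5537,-.0908,.0115,1.3)"
```

```text
t 8.1 tcp [ 0.553  -0.0912  0.1195] SH [ 0.03 -0.    4.32] TURN [ 0.   -0.    2.85]
```

Emit:
{"method": "jog_arm", "body": {"targets": [[[0,0,0.5],[0,0,1.3],20],[[0,0,1.5],[0,0,2.6],20],[[0,0,2.5],[0,0,2.85],20],[[0.03,0,3.6],[0,0,2.85],20],[[0.03,0,4.32],[0,0,2.85],20],[[0.03,0,4.32],[0,0,2.85],20],[[0.03,0,4.32],[0,0,2.85],58],[[0.03,0,4.32],[0,0,2.85],58]]}}

```text
time: 9.1
tool_pos: [0.5544, -0.0886, 0.0121]
tool_rot: [-0.002, 1.0, 0.014, 0.001]
contact_force: [0.1, 8.3, 3.9]
gripper_width: 0.577
grasp_force: 3.7
```

```bash
python3 -c "
from h import *
units(.588,.056,.12,2.8)"
```

```text
t 9.1 tcp [ 0.5544 -0.0886  0.0121] SH [ 1.51 -5.76 -4.29] TURN [-0.02 -0.01 -0.15]
```

Emit:
{"method": "jog_arm", "body": {"targets": [[[0,0,-1],[0,0,0],55],[[0,0,-2.2],[0,0,0],50],[[0,0,-4.3],[0,0,0],50],[[-2,0,-4.3],[0,0,0],50],[[-4,0,-4.3],[0,0,0],50],[[-6,0,-4.3],[0,0,0],50],[[-6,0,-4.3],[0,0,0],50]]}}

```text
time: 9.98
tool_pos: [0.4011, -0.0942, 0.1178]
tool_rot: [0.0, 1.0, 0.013, 0.0]
contact_force: [0.6, 0.6, 0.5]
gripper_width: 0.5
grasp_force: 0.0
```

```bash
cat > look.py <<'E'
from h import *
import sys
k=sys.argv[1]
for n in ("top","scene"):
    im,d=grab_frame(n); save(n,n+k,im); np.save(n+k+".npy",d)
    if n=="top":
        bars(n,im,d,.05,.08,.064); print("low"); bars(n,im,d,.02,.046,.034,25)
a=cv2.imread(f"pics/top{k}.png")[150:235,275:380]
b=cv2.imread(f"pics/scene{k}.png")[170:265,255:385]
a=cv2.resize(a,None,fx=3.8,fy=3.8,interpolation=cv2.INTER_CUBIC);b=cv2.resize(b,(int(130*323/95),323),interpolation=cv2.INTER_CUBIC)
h=cv2.hconcat([a,b[:a.shape[0]]] if a.shape[0]<=323 else [a[:323],b]); cv2.imwrite(f"pics/c{k}.png",h[:, :800])
E
python3 look.py 1
```

```text
top px [303. 191.] xy [587.8  57.6] size [63. 34.] long-axis yaw 2.8 z 0.0625 box [-0.5 74.6]
low
top px [350. 177.] xy [634.9 -89.1] size [61. 35.] long-axis yaw -1.2 z 0.0331 box [ 43.2 -73.1]
top px [306. 181.] xy [621.7  50. ] size [60. 35.] long-axis yaw 88.8 z 0.033 box [33.2 66.2]
top px [332. 191.] xy [589.9 -31.1] size [63. 35.] long-axis yaw -1.2 z 0.0335 box [ -0.4 -14.1]
top px [351. 201.] xy [557.  -89.9] size [63. 35.] long-axis yaw -1.7 z 0.0331 box [-34.7 -72.2]
top px [308. 203.] xy [555.1  45. ] size [59. 35.] long-axis yaw 89.0 z 0.0333 box [-33.5  62.7]
```

```bash
python3 -c "
from h import *
units(.5895,-.0315,.0115,-1.2)"
```

```text
t 10.07 tcp [ 0.4042 -0.0949  0.1194] SH [ 7.47 -2.33  4.33] TURN [ 0.01 -0.02  0.35]
```

Emit:
{"method": "jog_arm", "body": {"targets": [[[2.4,-0.8,0],[0,0,0.35],52],[[4.8,-1.6,0],[0,0,0.35],52],[[7.0,-2.33,0],[0,0,0.35],52],[[7.47,-2.33,0.6],[0,0,0.35],52],[[7.47,-2.33,2],[0,0,0.35],52],[[7.47,-2.33,3.4],[0,0,0.35],52],[[7.47,-2.33,4.3],[0,0,0.35],52],[[7.47,-2.33,4.3],[0,0,0.35],52]]}}

```text
time: 11.08
tool_pos: [0.5883, -0.0306, 0.0085]
tool_rot: [-0.0, 1.0, -0.01, -0.002]
contact_force: [1.1, -1.0, 0.6]
gripper_width: 0.52
grasp_force: 0.0
```

Emit:
{"method": "jog_arm", "body": {"targets": [[[0,0,0],[0,0,0],20],[[0,0,0],[0,0,0],20],[[0,0,0],[0,0,0],20],[[0,0,-0.5],[0,0,-0.3],20],[[0.3,-0.2,-1],[0,0,-0.3],20],[[1,-0.5,-1.4],[0,0,-0.3],20],[[1.55,-0.6,-1.4],[0,0,-0.3],20],[[1.55,-0.6,-1.2],[0,0,-0.3],20]]}}

```text
time: 12.08
tool_pos: [0.6293, -0.0168, 0.0416]
tool_rot: [0.0, 1.0, 0.011, 0.001]
contact_force: [-0.7, -0.5, -1.0]
gripper_width: 0.415
grasp_force: 59.1
```

```bash
python3 -c "
from h import *
units(.629,-.0165,.0115,1.3)"
```

```text
t 12.07 tcp [ 0.6293 -0.0168  0.0416] SH [-0.01 -0.01  1.21] TURN [ 0.   -0.01 -0.01]
```

Emit:
{"method": "jog_arm", "body": {"targets": [[[0,0,0.7],[0,0,0],20],[[0,0,1.2],[0,0,0],20],[[0,0,1.2],[0,0,0],20],[[0,0,1.2],[0,0,0],55],[[0,0,1.2],[0,0,0],55],[[0,0,0.2],[0,0,0],55],[[0,0,-2],[0,0,0],60],[[-0.8,-1.5,-3.2],[0,0,0],60]]}}

```text
time: 13.08
tool_pos: [0.6093, 0.0188, 0.1247]
tool_rot: [0.0, 1.0, 0.009, 0.003]
contact_force: [0.2, 2.0, 0.8]
gripper_width: 0.595
grasp_force: 0.0
```

```bash
python3 -c "
from h import *
units(.5878,.0572,.040,2.8)"
```

```text
t 13.07 tcp [0.6093 0.0188 0.1247] SH [-0.85 -1.55  3.38] TURN [ 0.01 -0.04 -0.22]
```

Emit:
{"method": "jog_arm", "body": {"targets": [[[-0.85,-1.55,0.4],[0,0,-0.2],55],[[-0.85,-1.55,1.2],[0,0,-0.2],55],[[-0.85,-1.55,2.4],[0,0,-0.2],55],[[-0.85,-1.55,3.35],[0,0,-0.2],55],[[-0.85,-1.55,3.35],[0,0,-0.2],55],[[-0.85,-1.55,3.35],[0,0,-0.2],20],[[-0.85,-1.55,3.35],[0,0,-0.2],20],[[-0.85,-1.55,3.35],[0,0,-0.2],20]]}}

```text
time: 14.08
tool_pos: [0.5857, 0.0584, 0.0383]
tool_rot: [0.0, 1.0, 0.024, 0.001]
contact_force: [-0.1, -0.2, -1.1]
gripper_width: 0.418
grasp_force: 39.7
```

```bash
python3 -c "
from h import *
units(.5525,-.0175,.0115,1.3)"
```

```text
t 14.07 tcp [0.5857 0.0584 0.0383] SH [-1.48  2.97  1.07] TURN [ 0.   -0.01  0.19]
```

Emit:
{"method": "jog_arm", "body": {"targets": [[[0,0,-0.6],[0,0,0],20],[[0,0,-1.6],[0,0,0],20],[[-0.7,1.5,-1.8],[0,0,0.19],20],[[-1.48,3.4,-1.8],[0,0,0.19],20],[[-1.48,3.47,-1],[0,0,0.19],20],[[-1.48,3.47,0.4],[0,0,0.19],20],[[-1.48,3.47,1.1],[0,0,0.19],20],[[-1.48,3.47,1.12],[0,0,0.19],20]]}}

```text
time: 15.08
tool_pos: [0.5517, -0.0293, 0.0084]
tool_rot: [-0.0, 1.0, 0.012, -0.001]
contact_force: [-0.6, 0.3, -1.3]
gripper_width: 0.407
grasp_force: 66.7
```

Emit:
{"method": "jog_arm", "body": {"targets": [[[0,0,0],[0,0,0],50],[[0,0,0],[0,0,0],50],[[0,0,-1],[0,0,0],50],[[0,0,-3.5],[0,0,0],50],[[-2,0,-4.5],[0,0,0],60],[[-4,0,-4.5],[0,0,0],60],[[-6,0,-4.5],[0,0,0],60],[[-6,0,-4.5],[0,0,0],60]]}}

```text
time: 16.08
tool_pos: [0.3998, -0.0329, 0.1214]
tool_rot: [0.0, 1.0, 0.011, 0.0]
contact_force: [0.7, -0.6, 0.3]
gripper_width: 0.597
grasp_force: 0.0
```

```bash
python3 look.py 2
```

```text
low
top px [350. 177.] xy [634.9 -89.1] size [61. 35.] long-axis yaw -1.7 z 0.0332 box [ 43.2 -73.1]
top px [327. 180.] xy [626.7 -17.9] size [61. 32.] long-axis yaw -1.3 z 0.033 box [36.7 -1.7]
top px [305. 182.] xy [618.6  51.6] size [63. 35.] long-axis yaw 88.8 z 0.0333 box [30.1 67.9]
top px [351. 201.] xy [557.  -89.9] size [63. 35.] long-axis yaw -1.7 z 0.0332 box [-34.7 -72.1]
top px [331. 201.] xy [556.7 -30.2] size [60. 35.] long-axis yaw -1.4 z 0.0329 box [-33.6 -12.5]
top px [308. 202.] xy [555.1  45. ] size [59. 35.] long-axis yaw 88.8 z 0.0332 box [-33.5  62.8]
```

View pics/c2.png

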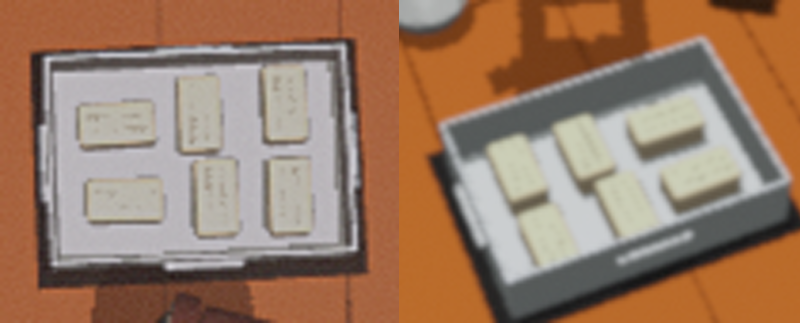

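Six bars lie in one flat layer. In the crop they are at (116,123), (198,115), (285,104), (125,200), (216,197) and (290,196). The two middle ones are only about 6 mm apart end to end, so I'll shift the lower middle one 7 mm towards −x.

```bash
python3 -c "
from h import *
units(.5545,-.0300,.0105,1.3)"
```

```text
t 16.18 tcp [ 0.403  -0.0335  0.1229] SH [ 6.05 -0.01  4.52] TURN [ 0.01 -0.02 -0.  ]
```

Emit:
{"method": "jog_arm", "body": {"targets": [[[2.2,0,0],[0,0,0],52],[[4.4,0,0],[0,0,0],52],[[6.05,0,0.5],[0,0,0],52],[[6.05,0,2],[0,0,0],52],[[6.05,0,3.6],[0,0,0],52],[[6.05,0,4.4],[0,0,0],52],[[6.05,0,4.4],[0,0,0],20],[[6.05,0,4.4],[0,0,0],20]]}}

```text
time: 17.18
tool_pos: [0.5551, -0.0302, 0.0133]
tool_rot: [0.0, 1.0, 0.011, 0.001]
contact_force: [0.3, 0.3, -0.4]
gripper_width: 0.407
grasp_force: 62.8
```

Emit:
{"method": "jog_arm", "body": {"targets": [[[0,0,0],[0,0,0],20],[[-0.14,-0.1,-0.05],[0,0,0],20],[[-0.28,-0.2,-0.05],[0,0,0],20],[[-0.28,-0.2,0],[0,0,0],20],[[-0.28,-0.2,0],[0,0,0],52],[[-0.28,-0.2,0],[0,0,0],52],[[-0.28,-0.2,-1.5],[0,0,0],52],[[-0.28,-0.2,-4],[0,0,0],60]]}}

```text
time: 18.18
tool_pos: [0.5442, -0.0248, 0.1101]
tool_rot: [-0.001, 1.0, 0.011, -0.003]
contact_force: [1.8, -0.3, 0.8]
gripper_width: 0.598
grasp_force: 0.0
```

Emit:
{"method": "jog_arm", "body": {"targets": [[[-1,-2,-1.5],[0,0,-0.8],80],[[-1.5,-4.5,-2.5],[0,0,-0.8],80],[[-2,-7,-3],[0,0,-0.8],80],[[-2.5,-9,-3],[0,0,-0.8],80],[[-6,-9,-3],[0,0,-0.8],80],[[-6,-9,-3],[0,0,-0.8],80]]}}

```text
time: 18.92
tool_pos: [0.389, 0.1972, 0.1857]
tool_rot: [0.0, 0.998, 0.068, -0.001]
contact_force: [-0.5, 0.4, -0.0]
gripper_width: 0.801
grasp_force: 0.0
```

```bash
python3 look.py 3
python3 - <<'E'
from h import *
im=cv2.imread("pics/top3.png"); d=np.load("top3.npy"); P=cloud("top",cv2.medianBlur(d,5))
c=np.hstack([cv2.resize(im[155:275,130:260],None,fx=3,fy=3),cv2.resize(im[155:230,280:375],None,fx=4,fy=4)[:360] if 0 else cv2.copyMakeBorder(cv2.resize(im[155:230,280:375],None,fx=4,fy=4),0,60,0,0,0)])
cv2.imwrite("pics/lid3.png",c)
print(proj("top",[.59,-.017,.058]),state()["joint_pos"].round(2))
E
```

```text
low
top px [350. 176.] xy [636.4 -89.2] size [64. 35.] long-axis yaw -1.7 z 0.033 box [ 44.8 -73.2]
top px [327. 180.] xy [626.7 -17.9] size [61. 32.] long-axis yaw -1.3 z 0.0329 box [36.7 -1.7]
top px [305. 182.] xy [618.6  51.6] size [63. 35.] long-axis yaw 88.8 z 0.0333 box [30.1 67.9]
top px [351. 201.] xy [557.  -89.9] size [63. 35.] long-axis yaw -1.7 z 0.0331 box [-34.7 -72.2]
top px [330. 204.] xy [550.5 -25.4] size [60. 31.] long-axis yaw -1.4 z 0.0326 box [-39.7  -7.5]
top px [308. 202.] xy [555.1  45. ] size [59. 35.] long-axis yaw 88.8 z 0.0332 box [-33.5  62.8]
[[327.22596444 189.95438655]] [ 0.3  -0.4   2.08  0.    1.46  1.73]
```

View pics/lid3.png

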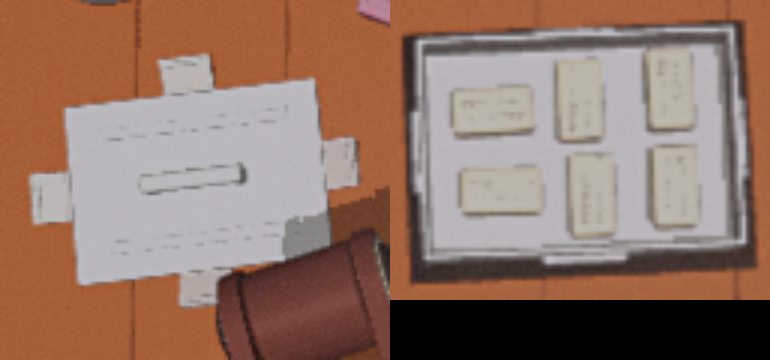

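```bash
cat > pose.py <<'E'
from h import *
def lines(q,c0,yaw,hx,hy,tol=.012):
    """robust wall centre lines of a rectangle near c0,yaw -> centre,yaw"""
    c,s=np.cos(yaw),np.sin(yaw); L=(q-c0)@np.array([[c,-s],[s,c]])
    A=[];B=[];out=[]
    for ax,h in((0,hx),(1,hy)):
        o=1-ax; H=(hy,hx)[ax]
        for sg in(-1,1):
            k=(abs(L[:,ax]-sg*h)<tol)&(abs(L[:,o])<H*.85)
            p=cv2.fitLine(L[k].astype(np.float32),cv2.DIST_HUBER,0,1e-5,1e-5).ravel()
            sl=p[2:]; off=p[2+ax]-p[2+o]*p[ax]/p[o]; ang=np.arctan2(p[1],p[0]) if ax else np.arctan2(-p[0],p[1])
            ang=(ang+np.pi/2)%np.pi-np.pi/2
            out.append((off,np.degrees(ang),k.sum()))
    o=np.array(out); ctr=np.array([(o[0,0]+o[1,0])/2,(o[2,0]+o[3,0])/2])
    W=c0+np.array([[c,-s],[s,c]])@ctr
    print("offs mm",(o[:,0]*1000).round(1),"ang",o[:,1].round(2),o[:,2],"-> centre",(W*1000).round(1),"yaw",(np.degrees(yaw)+o[:,1]).round(2))
    return W
def box(k):
  for n in("top","scene"):
    d=np.load(n+k+".npy"); P=cloud(n,d); v,u=np.nonzero((d>0)&(P[...,2]>.050)&(P[...,2]<.070)&(abs(P[...,0]-.59)<.105)&(abs(P[...,1]+.017)<.145))
    q=plane(n,np.c_[u,v],.056)[:,:2]; print(n); lines(q,BC,np.radians(0),.084,.122)
def lid(k,z0=0.,c0=None,y0=5.9,win=(140,260,165,265)):
  im=cv2.imread(f"pics/top{k}.png"); hsv=cv2.cvtColor(im,cv2.COLOR_BGR2HSV)
  m=((hsv[...,1]<45)&(hsv[...,2]>120)).astype(np.uint8); w=np.zeros_like(m); w[win[2]:win[3],win[0]:win[1]]=1
  m=cv2.morphologyEx(cv2.morphologyEx(m&w,cv2.MORPH_CLOSE,np.ones((5,5))),cv2.MORPH_OPEN,np.ones((27,27)))
  c=max(cv2.findContours(m,0,cv2.CHAIN_APPROX_NONE)[0],key=cv2.contourArea)[:,0]
  q=plane("top",c,z0+.015)[:,:2].astype(np.float32)*1000; r=cv2.minAreaRect(q); print("lid plate",np.round(r[0],1),np.round(r[1],1),round(r[2],2))
  lines(q/1000,np.array(r[0])/1000 if c0 is None else c0,np.radians(y0),.094,.132,.02)
  d=np.load(f"top{k}.npy"); P=cloud("top",d); v,u=np.mgrid[:400,:640]
  h=(P[...,2]>z0+.034)&(P[...,2]<z0+.052)&(np.hypot(P[...,0]-r[0][0]/1000,P[...,1]-r[0][1]/1000)<.07)
  q=plane("top",np.c_[u[h],v[h]],z0+.045)[:,:2].astype(np.float32)
  r=cv2.minAreaRect(q*1000); mu,e=cv2.PCACompute(q,None); print("handle",np.round(r[0],1),np.round(r[1],1),"yaw",np.degrees(np.arctan2(-e[0,0],e[0,1])).round(2),"mean",mu*1000,"z",np.median(P[...,2][h]).round(4))
E
python3 - <<'E'
from pose import *
for k in("0","3"): box(k)
lid("0"); lid("2")
units(.527,.398,.12,5)
E
```

```text
top
offs mm [ -83.9   84.  -121.7  121.9] ang [1.21 1.43 1.4  1.28] [ 97. 112.  75.  63.] -> centre [590.  -16.9] yaw [1.21 1.43 1.4  1.28]
scene
offs mm [ -83.2   84.4 -121.6  122. ] ang [1.38 1.44 1.35 1.17] [179. 201.  73.  89.] -> centre [590.6 -16.8] yaw [1.38 1.44 1.35 1.17]
top
offs mm [ -84.    84.  -121.8  121.9] ang [1.13 1.2  1.38 1.18] [ 98. 113.  73.  65.] -> centre [590. -17.] yaw [1.13 1.2  1.38 1.18]
scene
offs mm [ -83.1   84.4 -121.7  121.9] ang [1.56 1.44 1.19 1.34] [181. 200.  75.  92.] -> centre [590.7 -16.9] yaw [1.56 1.44 1.19 1.34]
lid plate [524.6 397.3] [195.5 266.5] 1.16
offs mm [ -90.5   92.8 -130.2  131.3] ang [-0.84 -1.1  -1.5  -0.96] [74. 72. 51. 51.] -> centre [525.7 398. ] yaw [5.06 4.8  4.4  4.94]
handle [525.4 396.3] [ 18.5 102.2] yaw 5.26 mean [[525.3708  396.66443]] z 0.0435
lid plate [524.6 397.3] [195.5 266.5] 1.16
offs mm [ -90.5   92.8 -130.2  131.3] ang [-0.84 -1.1  -1.5  -0.96] [74. 72. 51. 51.] -> centre [525.7 398. ] yaw [5.06 4.8  4.4  4.94]
handle [525.5 395.3] [ 18.5 104.4] yaw 5.41 mean [[525.4266 396.1212]] z 0.0441
t 19.02 tcp [0.3897 0.1969 0.1864] SH [ 6.53 -7.22  2.66] TURN [-0.    0.    0.35]
```

Emit:
{"method": "jog_arm", "body": {"targets": [[[1.2,-1.6,0],[0,0,-1.3],50],[[2.4,-3.2,0],[0,0,-2.6],50],[[3.6,-4.8,0.4],[0,0,-3.9],50],[[4.8,-6.2,0.8],[0,0,-5.2],50],[[5.8,-7.2,1.2],[0,0,-6.5],50],[[6.4,-7.8,1.8],[0,0,-7.8],50],[[6.47,-7.95,2.2],[0,0,-9.1],50],[[6.47,-7.98,2.66],[0,0,-10.4],50]]}}

```text
time: 20.02
tool_pos: [0.5268, 0.4162, 0.1195]
tool_rot: [0.0, 0.7, 0.714, 0.0]
contact_force: [-1.0, -1.0, 0.4]
gripper_width: 0.5
grasp_force: 0.0
```

```bash
python3 -c "
from h import *
units(.5256,.3968,.0205,95)"
```

```text
t 20.02 tcp [0.5268 0.4162 0.1195] SH [-0.77 -0.07  3.96] TURN [ 0.   -0.   -0.48]
```

Emit:
{"method": "jog_arm", "body": {"targets": [[[-0.77,-0.05,0.5],[0,0,-0.48],50],[[-0.77,-0.07,2],[0,0,-0.48],50],[[-0.77,-0.07,3.3],[0,0,-0.48],50],[[-0.77,-0.07,3.9],[0,0,-0.48],50],[[-0.77,-0.07,3.95],[0,0,-0.48],50],[[-0.77,-0.07,3.95],[0,0,-0.48],0],[[-0.77,-0.07,3.95],[0,0,-0.48],0],[[-0.77,-0.07,3.95],[0,0,-0.48],0]]}}

```text
time: 21.02
tool_pos: [0.5249, 0.3974, 0.0235]
tool_rot: [0.001, 0.677, 0.736, 0.002]
contact_force: [1.5, 0.7, 3.5]
gripper_width: 0.199
grasp_force: 60.2
```

```bash
python3 -c "
from h import *
s=state();print(s['gripper_width'],s['grasp_force'],s['contact_force'])
units(.5256,.3968,.0205,95)"
```

```text
0.19867766261088554 60.197197794914246 [1.49506061 0.67856468 3.49976676]
t 21.02 tcp [0.5249 0.3974 0.0235] SH [-0.02  0.02  0.12] TURN [ 0.02 -0.01 -0.03]
```

Emit:
{"method": "jog_arm", "body": {"targets": [[[0,0,-0.3],[0,0,0],0],[[0,0,-0.9],[0,0,0],0],[[0,0,-1.8],[0,0,0],0],[[0,0,-2.8],[0,0,0],0],[[0,0,-3.8],[0,0,0],0],[[0,0,-4.2],[0,0,0],0],[[0,0,-4.2],[0,0,0],0]]}}

```text
time: 21.9
tool_pos: [0.5241, 0.3969, 0.1281]
tool_rot: [0.0, 0.677, 0.736, 0.001]
contact_force: [-0.4, -0.4, -3.8]
gripper_width: 0.193
grasp_force: 59.4
```

```bash
python3 -c "
from h import *
s=state();print(s['gripper_width'],s['grasp_force'],s['contact_force'])
units(.5896,-.0168,.125,91.3)"
```

```text
0.19272186749284742 59.366403222084045 [-0.36716263 -0.36624698 -3.77006188]
t 21.9 tcp [0.5241 0.3969 0.1281] SH [-16.71   1.25   0.11] TURN [ 0.02 -0.01  0.43]
```

Emit:
{"method": "jog_arm", "body": {"targets": [[[-0.5,0,0],[0,0,0],0],[[-1.6,0.1,0],[0,0,0],0],[[-3,0.2,0],[0,0,0.1],0],[[-4.5,0.3,0],[0,0,0.2],0],[[-6,0.4,0],[0,0,0.2],0],[[-7.5,0.6,0],[0,0,0.3],0],[[-9,0.7,0],[0,0,0.3],0],[[-10.5,0.8,0],[0,0,0.4],0]]}}

```text
time: 22.9
tool_pos: [0.564, 0.1345, 0.1249]
tool_rot: [-0.001, 0.698, 0.716, -0.001]
contact_force: [0.2, 0.3, -3.3]
gripper_width: 0.194
grasp_force: 59.3
```

```bash
python3 -c "
from h import *
units(.5900,-.0168,.125,91.3)"
```

```text
t 22.9 tcp [0.564  0.1345 0.1249] SH [-6.08  0.88 -0.  ] TURN [-0.02  0.    0.02]
```

Emit:
{"method": "jog_arm", "body": {"targets": [[[-1.4,0.2,0],[0,0,0.02],0],[[-2.8,0.4,0],[0,0,0.02],0],[[-4.2,0.6,0],[0,0,0.02],0],[[-5.3,0.8,0],[0,0,0.02],0],[[-5.9,0.88,0],[0,0,0.02],0],[[-6.05,0.88,0],[0,0,0.02],0],[[-6.05,0.88,0],[0,0,0.02],0]]}}

```text
time: 23.78
tool_pos: [0.5907, -0.0136, 0.1261]
tool_rot: [-0.001, 0.699, 0.716, -0.0]
contact_force: [-0.3, -0.1, -3.4]
gripper_width: 0.198
grasp_force: 59.3
```

Run:
```python
from h import *
for n in("top","scene"):
    im,d=grab_frame(n); save(n,n+"4",im); np.save(n+"4.npy",d)
a=cv2.imread("pics/top4.png")[130:255,260:400]; b=cv2.imread("pics/scene4.png")[130:280,220:400]
cv2.imwrite("pics/c4.png",cv2.hconcat([cv2.resize(a,(392,350)),cv2.resize(b,(408,350))]))
s=state();print(s['gripper_width'],s['grasp_force'],s['contact_force'],s["tool_pos"])
units(.5901,-.0168,.069,91.3)
```

```text
0.19461294763410592 59.288983941078186 [-0.55194789  0.45914398 -3.76452224] [ 0.5908875  -0.01312806  0.12637709]
t 23.88 tcp [ 0.5909 -0.0131  0.1264] SH [-0.15 -0.03  2.3 ] TURN [-0.   -0.    0.02]
```

View pics/c4.png

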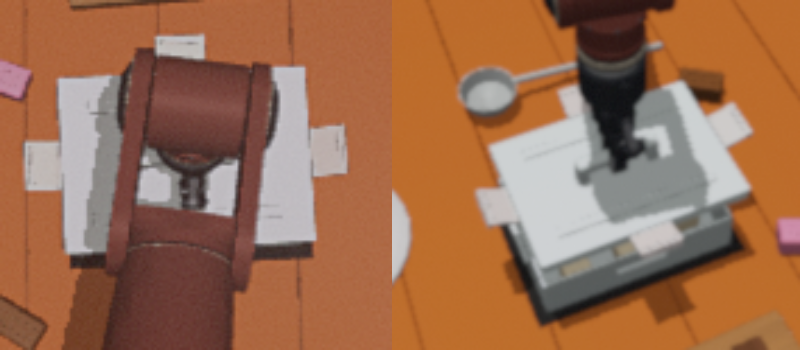

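The lid hangs level above the box, spanning about (60..315, 70..250) in the left half. I'll measure its pose in the hand from its edges in both views before lowering.

```bash
cat > inhand.py <<'E'
from pose import *
import sys
k=sys.argv[1]; zp=float(sys.argv[2])
for n in("top","scene"):
    d=np.load(n+k+".npy"); P=cloud(n,d)
    m=(d>0)&(abs(P[...,2]-zp)<.012)&(abs(P[...,0]-.59)<.12)&(abs(P[...,1]+.017)<.155)
    q=P[m]; A=np.c_[q[:,:2]-[.59,-.017],np.ones(len(q))]; s=np.linalg.lstsq(A,q[:,2],rcond=None)[0]
    print(n,len(q),"plate z",s[2].round(4),"slope x,y mrad",(s[:2]*1000).round(1))
    m=cv2.morphologyEx(m.astype(np.uint8),cv2.MORPH_CLOSE,np.ones((5,5)))
    c=max(cv2.findContours(m,0,cv2.CHAIN_APPROX_NONE)[0],key=len)[:,0]
    lines(plane(n,c,s[2])[:,:2],np.array([.5905,-.0145]),np.radians(1.3),.094,.132,.009)
E
python3 inhand.py 4 .118
```

```text
top 2904 plate z 0.118 slope x,y mrad [ 5.  -4.6]Traceback (most recent call last):
  File "inhand.py", line 11, in <module>
    lines(plane(n,c,s[2])[:,:2],np.array([.5905,-.0145]),np.radians(1.3),.094,.132,.009)
    ~~~~~^^^^^^^^^^^^^^^^^^^^^^^^^^^^^^^^^^^^^^^^^^^^^^^^^^^^^^^^^^^^^^^^^^^^^^^^^^^^^^^
  File "pose.py", line 10, in lines
    p=cv2.fitLine(L[k].astype(np.float32),cv2.DIST_HUBER,0,1e-5,1e-5).ravel()
      ~~~~~~~~~~~^^^^^^^^^^^^^^^^^^^^^^^^^^^^^^^^^^^^^^^^^^^^^^^^^^^^
cv2.error: OpenCV(4.12.0) /io/opencv/modules/imgproc/src/linefit.cpp:50: error: (-215:Assertion failed) count > 0 in function 'fitLine2D_wods'
```

```bash
sed -i 's/c=max(cv2.findContours(m,0,cv2.CHAIN_APPROX_NONE)\[0\],key=len)\[:,0\]/c=np.concatenate([x[:,0] for x in cv2.findContours(m,0,cv2.CHAIN_APPROX_NONE)[0] if len(x)>25])/' inhand.py
python3 inhand.py 4 .118
```

```text
top 2904 plate z 0.118 slope x,y mrad [ 5.  -4.6]
offs mm [ -90.2   94.2 -128.3  133. ] ang [0.09 0.51 0.56 0.88] [26. 26. 42. 39.] -> centre [592.4 -12.1] yaw [1.39 1.81 1.86 2.18]
scene 5234 plate z 0.1185 slope x,y mrad [-7.9 -2.8]
offs mm [ -90.1  100.8 -128.8  133.3] ang [0.58 0.75 0.27 0.5 ] [47. 48. 38. 29.] -> centre [595.8 -12.1] yaw [1.88 2.05 1.57 1.8 ]
```

Emit:
{"method": "jog_arm", "body": {"targets": [[[-0.18,-0.06,0],[0,0,0.05],0],[[-0.18,-0.06,0.7],[0,0,0.05],0],[[-0.18,-0.06,1.4],[0,0,0.05],0],[[-0.18,-0.06,1.7],[0,0,0.05],0],[[-0.18,-0.06,1.9],[0,0,0.05],0],[[-0.18,-0.06,2.05],[0,0,0.05],0],[[-0.18,-0.06,2.15],[0,0,0.05],0],[[-0.18,-0.06,2.2],[0,0,0.05],0]]}}

```text
time: 24.88
tool_pos: [0.59, -0.0186, 0.0718]
tool_rot: [0.0, 0.701, 0.713, 0.0]
contact_force: [0.3, -0.2, -2.2]
gripper_width: 0.198
grasp_force: 59.2
```

```bash
python3 -c "
from h import *
s=state();print(s['gripper_width'],s['grasp_force'],s['contact_force'],s['ft_torque'].round(2))
units(.5894,-.0175,.0715,91.3)"
```

```text
0.19788308594781212 59.24168407917023 [ 0.3019531  -0.23062809 -2.24245635] [0.01 0.04 0.07]
t 24.88 tcp [ 0.59   -0.0186  0.0718] SH [ 0.04 -0.02  0.01] TURN [ 0.    0.   -0.04]
```

Emit:
{"method": "jog_arm", "body": {"targets": [[[0,0,0.1],[0,0,0],0],[[0,0,0.1],[0,0,0],0],[[0,0,0.05],[0,0,0],50],[[0,0,0.05],[0,0,0],50],[[0,0,-0.8],[0,0,0],50],[[0,0,-2.5],[0,0,0],50],[[0,-2,-4],[0,0,0],30],[[0,-4,-4],[0,0,0],0]]}}

```text
time: 25.88
tool_pos: [0.4918, -0.0208, 0.1776]
tool_rot: [0.004, 0.701, 0.713, 0.003]
contact_force: [0.0, 0.5, 0.1]
gripper_width: 0.098
grasp_force: 0.0
```

Emit:
{"method": "jog_arm", "body": {"targets": [[[-2,-2,-1],[0,0,1.3],0],[[-4,-3,-1],[0,0,2.6],0],[[-6,-3,-1],[0,0,3.9],0],[[-8,-3,-1],[0,0,5.2],0],[[-8,-3,-1],[0,0,5.2],0]]}}

```text
time: 26.5
tool_pos: [0.4181, -0.2244, 0.1985]
tool_rot: [0.001, 0.91, 0.415, 0.0]
contact_force: [-0.8, 0.7, 0.1]
gripper_width: 0.002
grasp_force: 0.0
```

```bash
python3 - <<'E'
from h import *
for n in("top","scene"):
    im,d=grab_frame(n); save(n,n+"5",im); np.save(n+"5.npy",d)
a=cv2.imread("pics/top5.png")[130:255,260:400]; b=cv2.imread("pics/scene5.png")[130:280,220:400]
cv2.imwrite("pics/c5.png",cv2.hconcat([cv2.resize(a,(392,350)),cv2.resize(b,(408,350))]))
E
python3 inhand.py 5 .063
```

```text
top 5488 plate z 0.0633 slope x,y mrad [-0.5 -0.6]
offs mm [ -92.1   94.  -133.2  128.2] ang [0.05 0.22 0.24 0.51] [62. 60. 38. 42.] -> centre [591.5 -17. ] yaw [1.35 1.52 1.54 1.81]
scene 5371 plate z 0.0637 slope x,y mrad [-6.8 -0.6]
offs mm [ -90.3  100.1 -134.   128.4] ang [ 0.21 -0.02  0.08  0.28] [57. 56. 32. 32.] -> centre [595.4 -17.2] yaw [1.51 1.28 1.38 1.58]
```

View pics/c5.png

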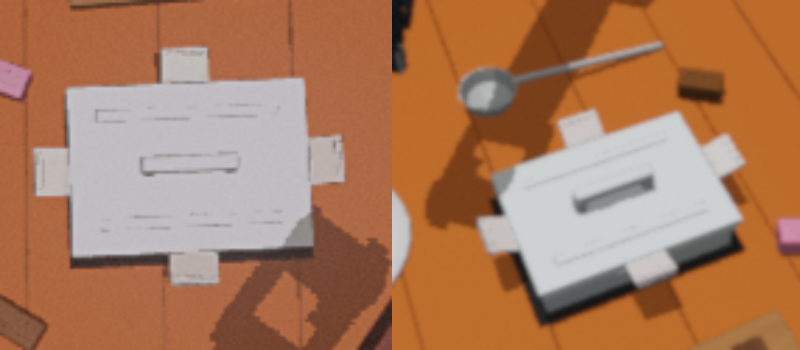

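The lid is seated: plate z is 63.3 mm, level, and centred on the box. The clips in the left half are at (185,65), (327,158), (193,267) and (50,170). Now I'll close the front clip with shut fingers.

```bash
python3 -c "
from h import *
s=state();print(s['joint_pos'].round(2))
units(.468,-.019,.12,1.3)"
```

```text
[-0.65 -0.3   1.99  0.    1.45  0.06]
t 26.6 tcp [ 0.4183 -0.2218  0.1976] SH [ 7.45 -3.78  3.11] TURN [ 0.01 -0.01  6.01]
```

Emit:
{"method": "jog_arm", "body": {"targets": [[[1,-0.5,0],[0,0,1.3],0],[[2.5,-1.2,0],[0,0,2.6],0],[[4,-2,0.5],[0,0,3.9],0],[[5.5,-2.8,1.2],[0,0,5.2],0],[[7,-3.6,2],[0,0,6.01],0],[[7.45,-3.78,2.6],[0,0,6.01],0],[[7.45,-3.78,3.1],[0,0,6.01],0],[[7.45,-3.78,3.1],[0,0,6.01],0]]}}

```text
time: 27.6
tool_pos: [0.4669, -0.019, 0.1181]
tool_rot: [-0.0, 1.0, 0.011, -0.001]
contact_force: [-0.7, -0.4, 0.2]
gripper_width: -0.004
grasp_force: 0.0
```

Emit:
{"method": "jog_arm", "body": {"targets": [[[0,0,0.8],[0,0,0],0],[[0,0,1.5],[0,0,0],0],[[0,0,2.1],[0,0,0],0],[[0,0,2.7],[0,0,0],0],[[0,0,3.2],[0,0,0],0],[[0,0,3.52],[0,0,0],0],[[0,0,3.52],[0,0,0],0]]}}

```text
time: 28.48
tool_pos: [0.467, -0.0183, 0.03]
tool_rot: [-0.0, 1.0, 0.011, -0.001]
contact_force: [0.8, -0.1, 0.0]
gripper_width: -0.0
grasp_force: 0.0
```

```bash
python3 -c "
from h import *
s=state();print(s['contact_force'])
units(.4825,-.019,.032,1.3)"
```

```text
[ 0.78223839 -0.12420238  0.03670285]
t 28.48 tcp [ 0.467  -0.0183  0.03  ] SH [ 0.62  0.04 -0.08] TURN [-0.    0.01 -0.  ]
```

Now push inward in small steps, watching the force.

Emit:
{"method": "jog_arm", "body": {"targets": [[[0.2,0,0],[0,0,0],0],[[0.4,0,0],[0,0,0],0],[[0.55,0,0],[0,0,0],0],[[0.62,0,0],[0,0,0],0],[[0.66,0,0],[0,0,0],0],[[0.66,0,0],[0,0,0],0]]}}

```text
time: 29.22
tool_pos: [0.4804, -0.0182, 0.0306]
tool_rot: [-0.0, 1.0, 0.012, -0.006]
contact_force: [-17.5, -1.1, 11.9]
gripper_width: 0.003
grasp_force: 8.6
```

Emit:
{"method": "jog_arm", "body": {"targets": [[[0.05,0,0],[0,0,0],0],[[0.1,0,0],[0,0,0],0],[[0.15,0,0],[0,0,0],0],[[0.15,0,0],[0,0,0],0]]}}

```text
time: 29.72
tool_pos: [0.4803, -0.018, 0.0296]
tool_rot: [-0.0, 1.0, 0.012, -0.011]
contact_force: [-29.5, -1.8, 20.5]
gripper_width: -0.001
grasp_force: 15.0
```

Emit:
{"method": "jog_arm", "body": {"targets": [[[-0.3,0,0],[0,0,0],0],[[-0.9,0,0],[0,0,0],0],[[-1.3,0,-0.8],[0,0,0],0],[[-1.3,0,-2.6],[0,0,0],0],[[-1.3,1,-3.9],[0,0,0],0],[[0,3,-4],[0,0,0],0],[[2,5,-4],[0,0,0],0],[[4,6.4,-4],[0,0,0],0]]}}

```text
time: 30.72
tool_pos: [0.5884, -0.1743, 0.1323]
tool_rot: [0.001, 1.0, 0.011, 0.002]
contact_force: [1.5, 0.1, 1.4]
gripper_width: -0.003
grasp_force: 0.0
```

Run:
```python
from h import *
im=cv2.imread("pics/top0.png"); print("pot lid edge +y px", plane("top",[[443,188],[443,260],[406,224],[480,224]],.005).round(3))
units(.5935,-.1795,.11,1.3)
```

```text
pot lid edge +y px [[ 0.596 -0.392  0.005]
 [ 0.366 -0.38   0.005]
 [ 0.483 -0.267  0.005]
 [ 0.477 -0.505  0.005]]
t 30.73 tcp [ 0.5884 -0.1743  0.1323] SH [0.2  0.21 0.89] TURN [ 0.01 -0.02 -0.01]
```

Emit:
{"method": "jog_arm", "body": {"targets": [[[0.2,0.22,0.5],[0,0,0],0],[[0.2,0.22,1.2],[0,0,0],0],[[0.2,0.22,1.9],[0,0,0],0],[[0.2,0.22,2.6],[0,0,0],0],[[0.2,0.22,3.2],[0,0,0],0],[[0.2,0.22,3.7],[0,0,0],0],[[0.2,0.22,4.05],[0,0,0],0],[[0.2,0.22,4.05],[0,0,0],0]]}}

```text
time: 31.72
tool_pos: [0.5906, -0.1772, 0.0288]
tool_rot: [-0.0, 1.0, 0.011, -0.001]
contact_force: [0.7, -0.2, 0.4]
gripper_width: 0.001
grasp_force: 0.0
```

Emit:
{"method": "jog_arm", "body": {"targets": [[[0,-0.2,0],[0,0,0],0],[[0,-0.35,0],[0,0,0],0],[[0,-0.45,0],[0,0,0],0],[[0,-0.52,0],[0,0,0],0],[[0,-0.55,0],[0,0,0],0],[[0,-0.55,0],[0,0,0],0]]}}

```text
time: 32.48
tool_pos: [0.591, -0.1643, 0.0299]
tool_rot: [0.001, 1.0, 0.011, 0.0]
contact_force: [0.1, -5.4, -1.1]
gripper_width: 0.003
grasp_force: 2.5
```

Emit:
{"method": "jog_arm", "body": {"targets": [[[0,-0.08,0],[0,0,0],0],[[0,-0.16,0],[0,0,0],0],[[0,-0.22,0],[0,0,0],0],[[0,-0.22,0],[0,0,0],0]]}}

```text
time: 32.98
tool_pos: [0.5911, -0.164, 0.0302]
tool_rot: [0.006, 1.0, 0.011, 0.001]
contact_force: [1.1, -21.6, -5.9]
gripper_width: -0.0
grasp_force: 10.7
```

Emit:
{"method": "jog_arm", "body": {"targets": [[[0,0.4,0],[0,0,0],0],[[0,1,0],[0,0,0],0],[[0,1.2,-1],[0,0,0],0],[[0.5,1.2,-2.8],[0,0,0],0],[[2,0.6,-4],[0,0,0],0],[[3.8,-1.2,-4],[0,0,0],0],[[4.8,-3.4,-4],[0,0,0],0],[[4.95,-5.2,-4],[0,0,0],0]]}}

```text
time: 33.98
tool_pos: [0.7128, -0.023, 0.1298]
tool_rot: [-0.001, 1.0, 0.012, 0.0]
contact_force: [0.2, -0.4, -0.1]
gripper_width: 0.001
grasp_force: 0.0
```

Run:
```python
from h import *
units(.7135,-.0148,.031,1.3)
```

```text
t 33.98 tcp [ 0.7128 -0.023   0.1298] SH [ 0.03 -0.32  3.95] TURN [-0.01 -0.    0.01]
```

Emit:
{"method": "jog_arm", "body": {"targets": [[[0.05,-0.32,0.5],[0,0,0],0],[[0.05,-0.32,1.2],[0,0,0],0],[[0.05,-0.32,1.9],[0,0,0],0],[[0.05,-0.32,2.6],[0,0,0],0],[[0.05,-0.32,3.2],[0,0,0],0],[[0.05,-0.32,3.7],[0,0,0],0],[[0.05,-0.32,3.95],[0,0,0],0],[[0.05,-0.32,3.95],[0,0,0],0]]}}

```text
time: 34.98
tool_pos: [0.7121, -0.0174, 0.0302]
tool_rot: [-0.0, 1.0, 0.011, -0.001]
contact_force: [-0.8, 1.1, 0.3]
gripper_width: -0.004
grasp_force: 0.0
```

Emit:
{"method": "jog_arm", "body": {"targets": [[[-0.2,0,0],[0,0,0],0],[[-0.35,0,0],[0,0,0],0],[[-0.45,0,0],[0,0,0],0],[[-0.52,0,0],[0,0,0],0],[[-0.57,0,0],[0,0,0],0],[[-0.57,0,0],[0,0,0],0]]}}

```text
time: 35.72
tool_pos: [0.6984, -0.0178, 0.0312]
tool_rot: [0.0, 1.0, 0.011, -0.0]
contact_force: [0.1, 0.1, 0.9]
gripper_width: 0.002
grasp_force: 0.3
```

Emit:
{"method": "jog_arm", "body": {"targets": [[[-0.08,0,0],[0,0,0],0],[[-0.16,0,0],[0,0,0],0],[[-0.24,0,0],[0,0,0],0],[[-0.24,0,0],[0,0,0],0]]}}

```text
time: 36.22
tool_pos: [0.6959, -0.0179, 0.0324]
tool_rot: [0.0, 1.0, 0.011, 0.005]
contact_force: [11.6, 1.0, -3.6]
gripper_width: -0.0
grasp_force: 5.5
```

Emit:
{"method": "jog_arm", "body": {"targets": [[[-0.08,0,0],[0,0,0],0],[[-0.14,0,0],[0,0,0],0],[[-0.14,0,0],[0,0,0],0]]}}

```text
time: 36.6
tool_pos: [0.6957, -0.018, 0.0336]
tool_rot: [0.0, 1.0, 0.011, 0.009]
contact_force: [21.1, 1.1, -7.9]
gripper_width: -0.002
grasp_force: 10.3
```

Emit:
{"method": "jog_arm", "body": {"targets": [[[0.4,0,0],[0,0,0],0],[[1.2,0,0],[0,0,0],0],[[1.2,0,-1.2],[0,0,0],0],[[1.2,-0.5,-3],[0,0,0],0],[[0.4,-2.2,-4],[0,0,0],0],[[-1.2,-4.2,-4],[0,0,0],0],[[-3,-6,-4],[0,0,0],0],[[-4.3,-6.6,-4],[0,0,0],0]]}}

```text
time: 37.6
tool_pos: [0.575, 0.1465, 0.1304]
tool_rot: [0.0, 1.0, 0.012, -0.001]
contact_force: [-0.8, -0.4, 0.3]
gripper_width: 0.0
grasp_force: 0.0
```

Run:
```python
from h import *
units(.5874,.1445,.031,1.3)
```

```text
t 37.6 tcp [0.575  0.1465 0.1304] SH [0.51 0.09 3.97] TURN [0.   0.02 0.01]
```

Emit:
{"method": "jog_arm", "body": {"targets": [[[0.5,0.05,0.5],[0,0,0],0],[[0.5,0.05,1.2],[0,0,0],0],[[0.5,0.05,1.9],[0,0,0],0],[[0.5,0.05,2.6],[0,0,0],0],[[0.5,0.05,3.2],[0,0,0],0],[[0.5,0.05,3.7],[0,0,0],0],[[0.5,0.05,3.97],[0,0,0],0],[[0.5,0.05,3.97],[0,0,0],0]]}}

```text
time: 38.6
tool_pos: [0.5897, 0.1435, 0.0309]
tool_rot: [0.0, 1.0, 0.011, -0.001]
contact_force: [-0.7, 1.0, 1.0]
gripper_width: 0.002
grasp_force: 0.0
```

Emit:
{"method": "jog_arm", "body": {"targets": [[[0,0.2,0],[0,0,0],0],[[0,0.35,0],[0,0,0],0],[[0,0.47,0],[0,0,0],0],[[0,0.56,0],[0,0,0],0],[[0,0.64,0],[0,0,0],0],[[0,0.64,0],[0,0,0],0]]}}

```text
time: 39.35
tool_pos: [0.5906, 0.1327, 0.0321]
tool_rot: [-0.005, 1.0, 0.011, 0.001]
contact_force: [0.2, 19.4, -2.7]
gripper_width: 0.0
grasp_force: 9.9
```

Emit:
{"method": "jog_arm", "body": {"targets": [[[0,0.06,0],[0,0,0],0],[[0,0.12,0],[0,0,0],0],[[0,0.18,0],[0,0,0],0],[[0,0.18,0],[0,0,0],0]]}}

```text
time: 39.85
tool_pos: [0.5906, 0.1326, 0.0322]
tool_rot: [-0.009, 1.0, 0.011, 0.001]
contact_force: [1.6, 35.0, -4.8]
gripper_width: 0.005
grasp_force: 17.1
```

Emit:
{"method": "jog_arm", "body": {"targets": [[[0,-0.4,0],[0,0,0],0],[[0,-1.2,0],[0,0,0],0],[[0,-1.2,-1.2],[0,0,0],0],[[0,-1.6,-3],[0,0,0],0],[[-2,-3,-5],[0,0,0],0],[[-4,-5,-6],[0,0,0],0],[[-6,-6,-6],[0,0,0],0],[[-6,-6,-6],[0,0,0],0]]}}

```text
time: 40.85
tool_pos: [0.4357, 0.2711, 0.183]
tool_rot: [-0.0, 1.0, 0.012, 0.001]
contact_force: [0.1, -0.4, 1.4]
gripper_width: 0.002
grasp_force: 0.0
```

```bash
python3 - <<'E'
from h import *
for n in("top","scene"):
    im,d=grab_frame(n); save(n,n+"6",im); np.save(n+"6.npy",d)
a=cv2.imread("pics/top6.png")[130:255,260:400]; b=cv2.imread("pics/scene6.png")[150:270,240:395]
cv2.imwrite("pics/c6.png",cv2.hconcat([cv2.resize(a,(350,312)),cv2.resize(b,(403,312))]))
# points outside the plate edge, box-frame: highest z per side strip
d=np.load("top6.npy");P=cloud("top",d); c,s=np.cos(BY),np.sin(BY); L=P[...,:2]-[.5893,-.0163]
x=c*L[...,0]+s*L[...,1];y=-s*L[...,0]+c*L[...,1]
for nm,r,t in(("front",-x-.097,y),("back",x-.097,y),("left",y-.135,x),("right",-y-.135,x)):
    k=(abs(t)<.022)&(r>-.004)&(r<.04)&(d>0)&(P[...,2]<.075)
    print(nm,[(int(a*1000),np.median(P[...,2][k&(r>=a)&(r<a+.004)]).round(3)) for a in np.arange(-.004,.036,.004) if (k&(r>=a)&(r<a+.004)).any()])
E
python3 inhand.py 6 .063
```

```text
front [(-4, np.float64(0.063)), (0, np.float64(0.04)), (4, np.float64(-0.0)), (8, np.float64(-0.001)), (12, np.float64(-0.001)), (16, np.float64(-0.001)), (20, np.float64(0.001)), (24, np.float64(0.0)), (28, np.float64(0.001)), (32, np.float64(-0.001))]
back [(-4, np.float64(0.063)), (0, np.float64(0.062)), (12, np.float64(0.004)), (16, np.float64(0.0)), (20, np.float64(0.001)), (24, np.float64(-0.0)), (28, np.float64(0.001)), (32, np.float64(-0.0))]
left [(-4, np.float64(0.062)), (0, np.float64(0.002)), (4, np.float64(-0.001)), (8, np.float64(-0.001)), (12, np.float64(-0.0)), (16, np.float64(-0.001)), (20, np.float64(-0.001)), (24, np.float64(-0.001)), (28, np.float64(-0.002)), (32, np.float64(-0.001))]
right [(-4, np.float64(0.062)), (0, np.float64(0.063)), (4, np.float64(0.062)), (12, np.float64(0.001)), (16, np.float64(0.001)), (20, np.float64(0.0)), (24, np.float64(-0.0)), (28, np.float64(0.001)), (32, np.float64(0.0))]
top 5075 plate z 0.0628 slope x,y mrad [ 1.3 -0.8]
offs mm [ -95.6   90.4 -135.2  126.4] ang [ 0.27 -0.11 -0.36 -0.06] [74. 74. 45. 54.] -> centre [588. -19.] yaw [1.57 1.19 0.94 1.24]
scene 4991 plate z 0.0632 slope x,y mrad [-6.   0.3]
offs mm [ -94.9   96.7 -136.8  127.5] ang [-0.07  0.07  0.19 -0.29] [71. 77. 37. 40.] -> centre [591.5 -19.1] yaw [1.23 1.37 1.49 1.01]
```

View pics/c6.png

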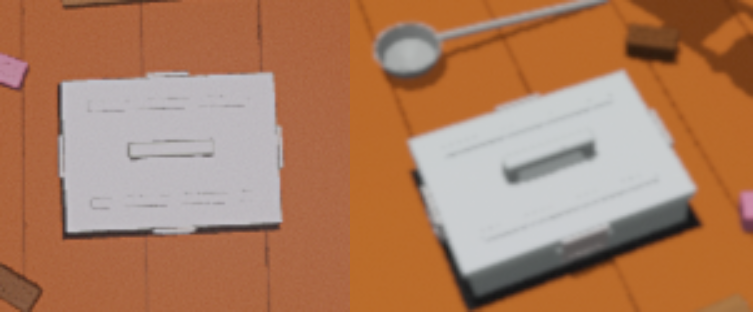

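All four flaps hang down in both views, at left-half pixels (167,75), (280,147), (173,231) and (62,155). The lid plate is at 63 mm and level. The top view hides the back and right flaps, so I'll check those angles in the scene view.

Run:
```python
from h import *
d=np.load("scene6.npy");P=cloud("scene",d); c,s=np.cos(BY),np.sin(BY); L=P[...,:2]-[.5895,-.0175]
x=c*L[...,0]+s*L[...,1];y=-s*L[...,0]+c*L[...,1]
for nm,r,t in(("back",x-.097,y),("right",-y-.135,x)):
    k=(abs(t)<.022)&(r>-.015)&(r<.03)&(d>0)
    for z0 in np.arange(.024,.062,.006):
        q=k&(P[...,2]>=z0)&(P[...,2]<z0+.006)
        if q.sum()>2: print(nm,round(z0+.003,3),"r mm",(np.median(r[q])*1000).round(1),q.sum())
```

```text
back 0.027 r mm 0.1 7
back 0.033 r mm 0.4 23
back 0.039 r mm -0.6 19
back 0.045 r mm -0.2 11
back 0.051 r mm -0.2 22
back 0.057 r mm 0.0 18
back 0.063 r mm -6.1 79
right 0.033 r mm 3.4 8
right 0.039 r mm 2.9 6
right 0.045 r mm 2.8 5
right 0.057 r mm -2.1 6
right 0.063 r mm -5.9 78
```

```bash
python3 -c "
from plant import *
print(job_done())"
```

```text
the job is handed in; nothing more can be done
None
```

The job is handed in: six curd bars lie in one flat layer with gaps between them, the lid measures level and fully down, all four clips are shut, and the pot lid was never touched.

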